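Slide a freshly glazed vase into the V-stop by its bare foot

TASK

Push the tall blue-necked vase by its bare clay foot, sliding it upright across the bench until it stands fully home in the wooden V-stop, its foot resting against both rails; then take the hand away. The blue glaze is fresh, so do not touch the blue part, and do not lift the vase or tip it. Leave the two glaze jars and the label roll where they stand.

Things in the scene. Friction and masses are not known exactly. Their poses are not given: they have to be found in the camera images.
- vase: loose tall bud vase, 170 mm high, 0.25 to 0.5 kg. Its foot, the bottom 45 mm, is a bare terracotta-coloured upright cylinder 60 mm in diameter: push there, the lower the safer (it tips if pushed high). Above it the vase is glazed blue. Round, its yaw does not matter. Origin: on its axis at the underside, on the bench; z up
- vase_glaze: the vase's glazed upper part, fixed to the foot, not to be touched: diameter 57 mm at 45 mm above the bench, 46 at 85, 34 at 105, neck 24 to 26 from 125 to 158, rim 35 at 170 mm. A gripper pointing straight down may meet the neck before its fingers reach the foot: lean it back, away from the vase. Origin: on the axis, 45 mm above the underside
- v_stop: light wooden V-stop screwed to the bench: two rails 18 mm thick, 25 mm high, inner faces 78 mm long, meeting at a right angle. Origin: on the bench where the vase's axis stands when its foot touches both rails, 42 mm from the inner corner. x axis points to the corner; the V opens to -x (rail ends at x -13, y +-55 mm). The vase starts 90 to 120 mm off along -x, up to 40 mm aside
- jar_honey: glaze jar with a white lid and amber-brown body, loose, 57 mm in diameter, 68 mm high. Bystander. Origin: centre of the underside
- jar_iron: glaze jar with a red lid and dark brown body, loose, 53 mm in diameter, 70 mm high. Bystander. Origin: centre of the underside
- label_roll: cream roll of labels lying flat, loose, 60 mm in diameter, 26 mm high. Bystander. Origin: centre of the underside
Mind the look-alikes: they are no part of the job. Of the things like the vase, leave any that is green; of the rest the larger one is meant.

How it is judged (in metres and radians):
At the end, for the whole second after the job is handed in: The vase stands upright (within 0.05 rad) and at rest on the bench, its axis within 7 mm of the seat of the V-stop, and both jars and the label roll are within 15 mm of where they stood (horizontal distance between vase and v_stop below 0.007 m and angle between vase's own z axis and vertical below 0.05 rad and height (world z) of vase below 0.004 m and linear speed of vase below 0.01 m/s and distance of each of jar_honey, jar_iron, label_roll from where it was at the start of the episode below 0.015 m); the robot touches nothing.
It fails at once if the vase is lifted: its underside more than 10 mm off the bench (height (world z) of vase above 0.01 m).
It fails at once if the vase tips by more than 0.2 rad (angle between vase's own z axis and vertical above 0.2 rad).
It fails at once if the robot touches the blue glazed part (over 0.5 N) (contact force between any of the fingers, the arm and vase_glaze above 0.5 N).
It fails at once if a jar or the label roll is shifted by more than 15 mm or knocked over (distance of any of jar_honey, jar_iron, label_roll from where it was at the start of the episode above 0.015 m or angle between any of jar_honey, jar_iron's own z axis and vertical above 0.5 rad).
It also fails if it takes over 38 s, if anything falls off the work surface, if the arm or the gripper's body presses on something with over 40 N, if the wrist force passes 120 N, or if a joint passes its speed limit or range.

ROBOT

A 6-joint arm with a two-finger parallel gripper is mounted at the origin on the work surface; the furniture and walls round the work are solid. World frame = base frame: x ahead of the robot, y to its left, z up, the work surface at z = 0. Lengths are in mm, angles in rad, forces in N, time in s.
With the tool pointing down it reaches from about 375 to 975 mm from the base axis. Payload 3.8 kg.
Tool frame: the origin (TCP) lies at the very end of the fingers, on their centre line; the grasp point (between the pads) lies 19 mm behind it; x points along the fingers, y is the direction in which the jaws open and shut, and the axes are right-handed (so a half turn about x gives the same grasp; the last joint's range is limited). The gripper opens to 88 mm and grips with 3 to 60 N. Pads are 18 mm wide; open, the fingers measure 123 mm over their backs; the gripper's body (75 mm by 187 mm) begins 45 mm behind the grasp point.
Start: joints at [1.223, 0.264, 1.604, -0, 1.274, -0.037], TCP at [206.426, 642.656, 238.706] pointing down, gripper open.
Joint ranges: [-2.63, 2.63], [-0.94, 2.18], [0.31, 2.57], [-1.31, 4.45], [0, 2.66], [-2.55, 2.55]. Speed limits (rad/s): [2.57, 2.57, 3.14, 3.14, 3.14, 3.14].

INTERFACE

Orientations are given as [roll, pitch, yaw] about the fixed x, y, z axes, in that order (R = Rz(yaw) Ry(pitch) Rx(roll)).
In Python, from bench import env gives the robot as it stands. The module is installed in compiled form; this text tells all that it offers. Calls block until the motion is done:
- env.move_to(position, orientation): joint-space move of the TCP to a pose.
- env.move_straight(position, orientation=None, max_speed=150): straight line of the TCP; orientation=None keeps the orientation; max_speed is the mean speed in mm/s.
- env.move_joints(angles): joint-space move.
- env.open_gripper() and env.gripper_close(): open the fingers fully, or close them until they stop; the grip force is fixed at half the most.
- env.hold(seconds).
- env.solve_ik(position, orientation): joint angles nearest the present ones, or None.
- env.read_state(): the state.
- env.get_image(name): name is "side" or "top"; returns a dict with "img" (400x640x3 uint8, red, green, blue), "K" (3x3 intrinsics, pixels), "eye" and "orientation" of the camera in the world. Camera axes: x right, y up, looking along -z (the intrinsics and any distortion apply to the point x, -y, -z); pixel columns grow to the right and rows downward; lengths in mm; the calibration is good to about 2 mm. A picture is of the moment at which its call begins. There is no depth.
A pose or a line that the arm cannot do raises env.Unreachable and nothing moves.
- env.close_job(): hands the job in, once; it reports no verdict.
The state is a dict: "t": time; "joint_pos": joint angles; "qvel": joint speeds; "joint_efforts": joint torques, N m; "tool_pos": TCP position; "orientation": TCP orientation; "force": force on the tool from outside, world axes, zero at the start; "ft_torque": the same for the moment, N m; "grip_width": opening from 0.0 (shut) to 1.0 (fully open).
Only numpy, scipy, OpenCV 4.12 (cv2) and the standard library are available. Lean on these libraries where they do the work, as an engineer would, in place of code of your own. Each camera call takes 0.05 s, during which the arm holds its last target.

## Working session

There is one attempt and no reset: what is moved stays moved. The work goes in short steps, each a Python script; the robot and the scene stay as the last script left them, time stands still between calls to the robot, and variables do not carry over. Pictures are saved under pics/ and viewed, and the job is handed in when it is done.

```bash
mkdir -p pics; python3 - <<'E'
from bench import env
import cv2,numpy as np
np.set_printoptions(suppress=True,precision=4)
s=env.read_state();print(s['t'],s['tool_pos'],s['orientation'])
for n in("side","top"):
    d=env.get_image(n);cv2.imwrite(f"pics/{n}0.png",d["img"][:,:,::-1]);print(n,[(k,v) for k,v in d.items() if k!='img'])
    np.savez(f"{n}0.npz",**d)
E
```

```text
0.0 [206.1978 641.9882 237.3876] [-1.6047  1.5686 -1.9155]
side [('K', array([[380.4735,   0.    , 321.1515],
       [  0.    , 380.4735, 196.0735],
       [  0.    ,   0.    ,   1.    ]])), ('eye', array([ 378.2236, -635.9087,  603.5118])), ('orientation', array([ 0.892 , -0.0191, -0.1781]))]
top [('K', array([[452.6942,   0.    , 313.6157],
       [  0.    , 452.6942, 201.6795],
       [  0.    ,   0.    ,   1.    ]])), ('eye', array([337.0726,   7.9105, 978.454 ])), ('orientation', array([ 0.1942,  0.0077, -1.5466]))]
```

View pics/side0.png

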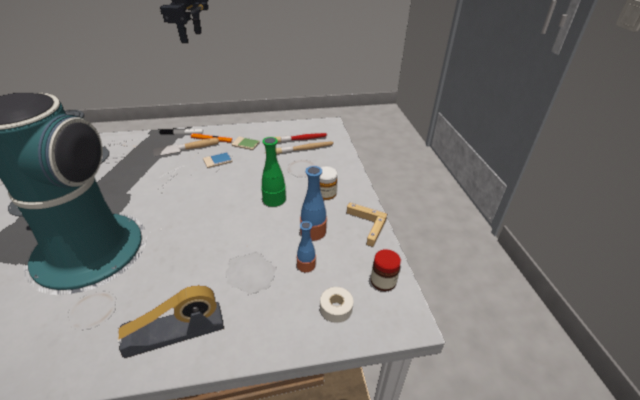

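View pics/top0.png

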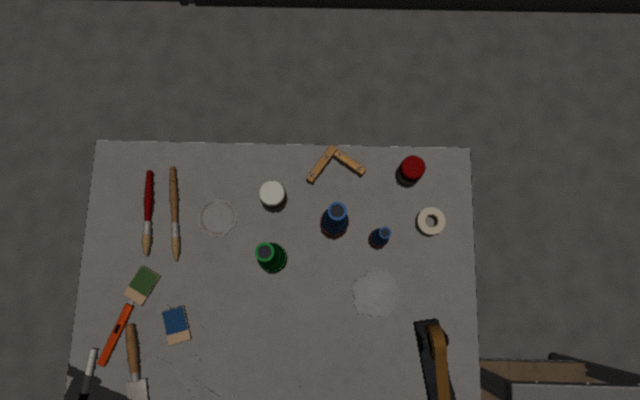

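Candidates: the large blue vase at side (313,205) / top (336,215), the small blue vase at side (306,250) / top (380,237), and the green vase at side (272,175) / top (268,255). By the description I want the larger blue one. I'll check it in a crop and measure.

```bash
cat > h.py <<'E'
import numpy as np,cv2
from scipy.spatial.transform import Rotation as Ro
np.set_printoptions(suppress=True,precision=2)
def ray(d,u,v):
    c=np.linalg.inv(d['K'])@[u,v,1.]
    return Ro.from_euler('xyz',d['orientation']).as_matrix()@np.array([c[0],-c[1],-c[2]])
def onz(d,u,v,z):
    r=ray(d,u,v);e=np.asarray(d['eye']);return (e+r*(z-e[2])/r[2])[:2]
def proj(d,p):
    c=Ro.from_euler('xyz',d['orientation']).as_matrix().T@(np.asarray(p,float)-d['eye'])
    q=d['K']@[c[0],-c[1],-c[2]];return q[:2]/q[2]
E
python3 - <<'E'
from h import *
S=dict(np.load('side0.npz'));T=dict(np.load('top0.npz'))
a=cv2.resize(T['img'][130:260,240:460],None,fx=3.6,fy=3.6,interpolation=cv2.INTER_CUBIC)
a=np.clip(a.astype(int)*1.6,0,255).astype(np.uint8)
cv2.imwrite('pics/topc.png',a[:,:,::-1])
b=cv2.resize(S['img'][150:320,250:430],None,fx=3.5,fy=3.5,interpolation=cv2.INTER_CUBIC);cv2.imwrite('pics/sidec.png',b[:,:,::-1])
E
```

```text
(no output)
```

View pics/topc.png

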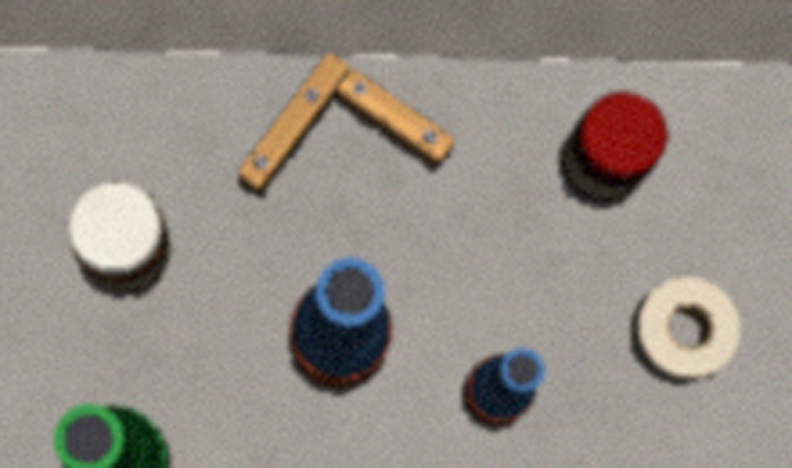

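View pics/sidec.png

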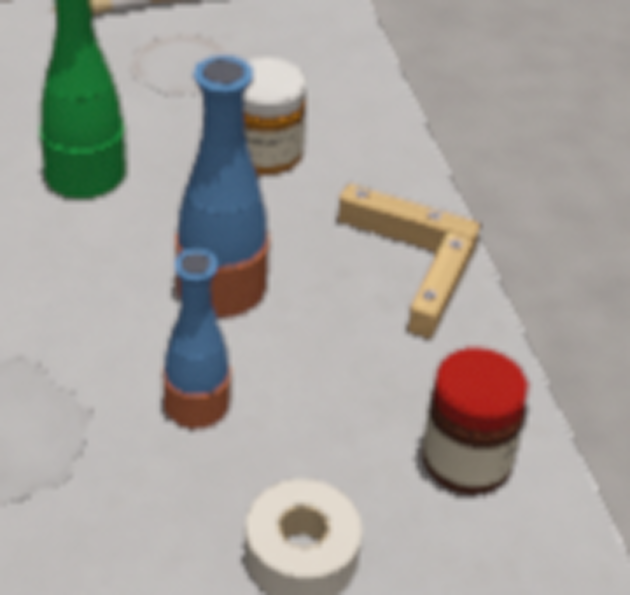

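Crops confirm: the large blue vase with a terracotta foot (top rim ≈ (337,211)) is the target; the V-stop corner is at top ≈ (333,147). The small vase is at top (382,235).

```bash
cat >> h.py <<'E'
def blobs(mask,amin=20):
    n,l,st,c=cv2.connectedComponentsWithStats(mask.astype(np.uint8))
    return [(l==i,st[i],c[i]) for i in range(1,n) if st[i][4]>=amin]
def rim(img,win):
    h=cv2.cvtColor(img,cv2.COLOR_RGB2HSV);x0,y0,x1,y1=win
    m=(h[...,0]>95)&(h[...,0]<125)&(h[...,1]>100)&(h[...,2]>110)
    w=np.zeros_like(m);w[y0:y1,x0:x1]=1
    b=blobs(m&w,15)
    return b
E
python3 - <<'E'
from h import *
S=dict(np.load('side0.npz'));T=dict(np.load('top0.npz'))
for b,st,c in rim(T['img'],(310,180,400,260)):
    cs,_=cv2.findContours(b.astype(np.uint8),cv2.RETR_EXTERNAL,cv2.CHAIN_APPROX_NONE)
    (u,v),ax,an=cv2.fitEllipse(cs[0]); print('rim top',u,v,ax,st,'z170',onz(T,u,v,170))
h=cv2.cvtColor(T['img'],cv2.COLOR_RGB2HSV)
m=(h[...,0]>8)&(h[...,0]<28)&(h[...,1]>90)&(h[...,2]>60)
w=np.zeros_like(m);w[135:200,295:375]=1
ms=(m&w)
bs=blobs(ms,10);print([ (st,c) for _,st,c in bs])
pts=np.concatenate([np.argwhere(b)[:,::-1] for b,_,_ in bs]).astype(np.float32)
P=np.array([onz(T,u,v,25) for u,v in pts],np.float32)
hull=cv2.convexHull(P);print('hull',cv2.approxPolyDP(hull,4,True).reshape(-1,2))
# per arm: split by y relative to corner
c=P[P[:,0].argmax()]
for sgn in(1,-1):
    # arm principal fits
    q=P[(sgn*(P[:,1]-c[1])>14)]
    print('arm',cv2.minAreaRect(q), cv2.fitLine(q,cv2.DIST_HUBER,0,.01,.01).ravel())
# side: terracotta foot
hs=cv2.cvtColor(S['img'],cv2.COLOR_RGB2HSV)
f=((hs[...,0]<12)|(hs[...,0]>172))&(hs[...,1]>90)&(hs[...,2]>60)
for b,st,c in blobs(f,30): print('foot-ish',st,c)
def fit(name,D,mk):
    for b,st,c in blobs(mk,60): print(name,st,c)
V=T['img'];
for n,mk,z in(('red',((h[...,0]<8)|(h[...,0]>172))&(h[...,1]>170)&(h[...,2]>70),70),('white',(h[...,1]<40)&(h[...,2]>130),68)):
    for b,st,c in blobs(mk,150): print(n,st,c,onz(T,*c,z))
E
```

```text
[(array([306, 145,  60,  37, 567], dtype=int32), array([334.09, 162.36]))]
hull [[601.57 -90.17]
 [652.22 -13.13]
 [578.54  37.68]
 [569.91  24.44]
 [587.95 -83.7 ]]
arm ((601.7489013671875, 11.735284805297852), (17.166563034057617, 72.35640716552734), 55.2633056640625) [  0.87  -0.49 599.93  13.53]
arm ((613.84228515625, -58.47063446044922), (72.85057830810547, 17.61005210876465), 55.43583679199219) [  0.61   0.79 612.3  -60.78]
foot-ish [291 133  36   7 170] [308.26 136.12]
foot-ish [311 221  15  19 197] [318.08 231.15]
foot-ish [374 249  27  27 562] [387.04 261.87]
foot-ish [297 259  18  13 160] [305.48 265.74]
red [403 156  22  22 373] [413.13 166.54] [ 594.42 -185.22]
red [145 171   5  49 188] [147.06 196.15] [519.32 361.94]
white [260 181  24  23 435] [271.2 192. ] [534.23 107.15]
```

```bash
python3 - <<'E'
from h import *
S=dict(np.load('side0.npz'));T=dict(np.load('top0.npz'))
for n,D,w,zz in(('top',T,(320,195,355,240),170),('side',S,(300,160,330,245),0)):
    h=cv2.cvtColor(D['img'],cv2.COLOR_RGB2HSV);x0,y0,x1,y1=w
    m=np.zeros(h.shape[:2],bool);m[y0:y1,x0:x1]=1
    k=(h[...,0]>100)&(h[...,0]<125)&(h[...,1]>120)&m&(h[...,2]>(95 if n=='top' else 40))
    for b,st,c in blobs(k,20): 
        cs,_=cv2.findContours(b.astype(np.uint8),cv2.RETR_EXTERNAL,cv2.CHAIN_APPROX_NONE)
        print(n,st,c,cv2.fitEllipse(max(cs,key=len)) )
        if n=='top': print(onz(T,*cv2.fitEllipse(max(cs,key=len))[0],170))
        else:
            for r in range(st[1],st[1]+st[3],6): 
                x=np.where(b[r])[0]; print(r,x.min(),x.max(),end='; ')
print('crop rim',onz(T,337.2,211.1,170),'side rim',onz(S,313.7,170.9,170))
print('top pts roll',onz(T,431,221.3,26),'green rim',onz(T,264,251.5,170),'small rim',onz(T,384.6,232.7,100),'small foot bottom side',onz(S,305,270.5,0))
r=onz(T,337.2,211.1,170)
for z in(0,45):
  print('foot base pred',[proj(D,[*r,z]) for D in(S,T)])
E
```

```text
top [328 202  18  18  91] [336.8  211.31] ((336.71868896484375, 210.68017578125), (16.63351821899414, 17.073087692260742), 86.36133575439453)
[480.2  -24.25]
side [302 174  23  51 731] [313.16 202.91] ((312.9915771484375, 203.9610595703125), (20.06342887878418, 53.395294189453125), 0.07845227420330048)
174 308 308; 180 309 317; 186 309 317; 192 308 318; 198 306 320; 204 304 322; 210 303 323; 216 302 324; 222 310 320; side [301 229  10  16 113] [305.59 237.5 ] ((305.53021240234375, 237.9446563720703), (8.447989463806152, 18.207168579101562), 178.2688446044922)
229 302 308; 235 303 308; 241 302 310; crop rim [479.45 -25.13] side rim [481.1 -28.1]
top pts roll [ 487.39 -230.23] green rim [403.35 104.27] small rim [ 451.16 -120.92] small foot bottom side [ 447.05 -133.44]
foot base pred [array([312.25, 231.82]), array([333.82, 224.55])]
foot base pred [array([312.35, 217.03]), array([334.6 , 221.45])]
```

```bash
python3 - <<'E'
from h import *
from scipy.optimize import least_squares
S=dict(np.load('side0.npz'));T=dict(np.load('top0.npz'))
def tri(a,b):
    A=[];B=[]
    M=np.zeros((3,3));q=np.zeros(3)
    for D,p in((T,a),(S,b)):
        r=ray(D,*p);r/=np.linalg.norm(r);N=np.eye(3)-np.outer(r,r);M+=N;q+=N@D['eye']
    return np.linalg.solve(M,q)
cr=lambda x,y:(250+x/3.5,150+y/3.5); ct=lambda x,y:(240+x/3.6,130+y/3.6)
print('big rim',tri(ct(350,292),cr(223,73)))
print('small rim',tri(ct(521,370),cr(196,265)))
print('green rim',tri((264,251.5),(270.5,142)))
print('px scale small foot width side', )
# gripper crop
g=cv2.resize(S['img'][0:60,130:240],None,fx=7,fy=7,interpolation=cv2.INTER_CUBIC);g=np.clip(g.astype(int)*2,0,255).astype(np.uint8);cv2.imwrite('pics/grip.png',g[:,:,::-1])
print(proj(S,[206,642,237]))
E
```

```text
big rim [480.7  -25.3  167.97]
small rim [ 450.71 -119.58  111.  ]
green rim [404.77 105.04 163.72]
px scale small foot width side
[191.31  37.78]
```

View pics/grip.png

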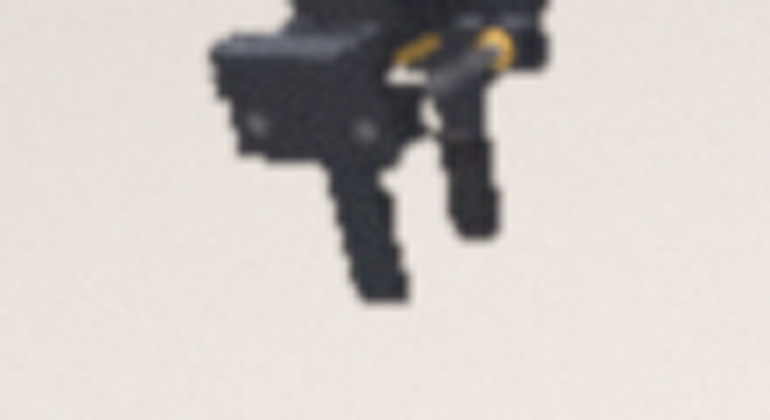

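```bash
cat >> h.py <<'E'
def ori(th,psi,s=1):
    x=np.array([np.sin(th)*np.cos(psi),np.sin(th)*np.sin(psi),-np.cos(th)])
    y=s*np.array([-np.sin(psi),np.cos(psi),0]);z=np.cross(x,y)
    return Ro.from_matrix(np.c_[x,y,z]).as_euler('xyz')
def snap(env,tag):
    for n in("side","top"):
        d=env.get_image(n);np.savez(f"{n}_{tag}.npz",**d);cv2.imwrite(f"pics/{n}_{tag}.png",d['img'][:,:,::-1])
E
python3 - <<'E'
from h import *
from bench import env
for s in(1,-1):
  for th in(25,35,45):
    for p in([400,-26,280],[432,-22,18],[552,-22,18]):
        print(s,th,p,env.solve_ik(p,ori(np.radians(th),0,s)))
print(env.read_state()['joint_pos'])
E
```

```text
1 25 [400, -26, 280] [-0.2  -0.64  2.34  0.1   1.01 -1.8 ]
1 25 [432, -22, 18] None
1 25 [552, -22, 18] [-0.11  0.09  2.36  0.18  0.27 -1.85]
1 35 [400, -26, 280] [-0.25 -0.77  2.45  0.18  0.88 -1.89]
1 35 [432, -22, 18] None
1 35 [552, -22, 18] None
1 45 [400, -26, 280] [-0.32 -0.91  2.56  0.32  0.76 -2.04]
1 45 [432, -22, 18] None
1 45 [552, -22, 18] [-0.15  0.1   2.56  2.79  0.32  1.8 ]
-1 25 [400, -26, 280] [-0.2  -0.64  2.34  0.1   1.01  1.34]
-1 25 [432, -22, 18] None
-1 25 [552, -22, 18] [-0.11  0.09  2.36  0.18  0.27  1.29]
-1 35 [400, -26, 280] [-0.25 -0.77  2.45  0.18  0.88  1.25]
-1 35 [432, -22, 18] None
-1 35 [552, -22, 18] [-0.13  0.07  2.47  1.57  0.08 -0.11]
-1 45 [400, -26, 280] [-0.32 -0.91  2.56  0.32  0.76  1.1 ]
-1 45 [432, -22, 18] None
-1 45 [552, -22, 18] [-0.15  0.1   2.56  2.79  0.32 -1.35]
[ 1.22  0.26  1.61  0.    1.27 -0.04]
```

```bash
python3 - <<'E'
from h import *
from bench import env
env.gripper_close()
env.move_to([430,60,300],ori(0.15,0,-1))
s=env.read_state();print(s['t'],s['tool_pos'],s['grip_width'])
snap(env,'g')
for n in('side','top'):
    D=dict(np.load(f'{n}_g.npz'));u,v=proj(D,s['tool_pos']).astype(int);print(n,u,v)
    x0=max(u-75,0);y0=max(v-95,0)
    g=cv2.resize(D['img'][y0:y0+130,x0:x0+150],None,fx=4.5,fy=4.5,interpolation=cv2.INTER_CUBIC);g=np.clip(g.astype(int)*2,0,255).astype(np.uint8);cv2.imwrite(f'pics/g_{n}.png',g[:,:,::-1])
E
```

```text
3.6333 [430.17  60.43 300.07] 0.005324057397282698
side 280 91
top 283 227
```

View pics/g_side.png

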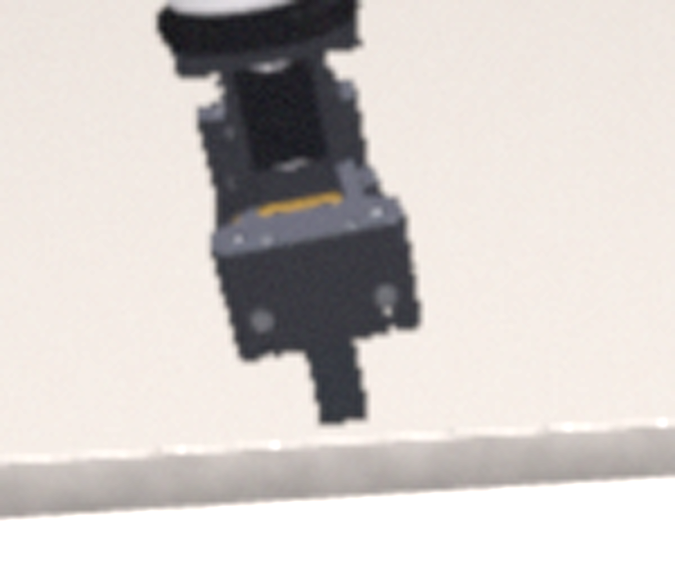

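View pics/g_top.png

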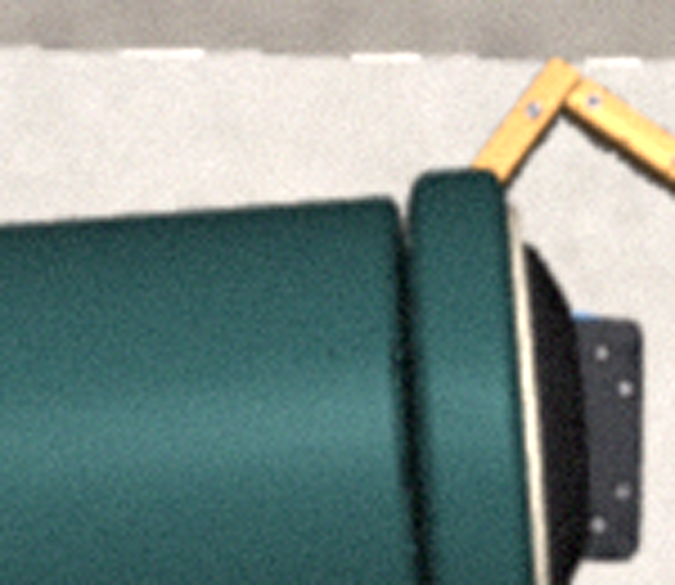

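View pics/side_g.png

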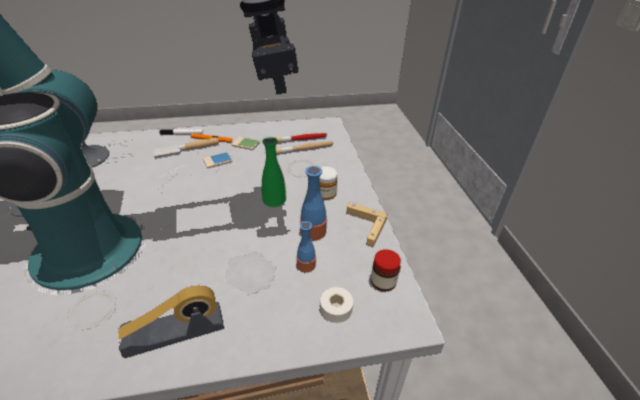

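```bash
cat > scan.py <<'E'
from h import *
from bench import env
def pose(th,phi,roll):
    x=np.array([np.sin(th)*np.cos(phi),np.sin(th)*np.sin(phi),-np.cos(th)])
    y0=np.array([-np.sin(phi),np.cos(phi),0.]);z0=np.cross(x,y0)
    y=np.cos(roll)*y0+np.sin(roll)*z0
    return np.c_[x,y,np.cross(x,y)]
def eul(R): return Ro.from_matrix(R).as_euler('xyz')
E
python3 - <<'E'
from scan import *
R=np.radians
# reach map: TCP (440,-26,20): theta vs phi, any roll
for phi in range(-180,180,30):
    row=[]
    for th in range(0,61,10):
        ok=[roll for roll in range(0,180,30) if env.solve_ik([440,-26,20],eul(pose(R(th),R(phi),R(roll)))) is not None]
        row.append(len(ok))
    print(phi,row)
E
```

```text
-180 [4, 4, 4, 3, 3, 3, 3]
-150 [4, 3, 4, 4, 4, 4, 4]
-120 [5, 4, 4, 4, 3, 4, 4]
-90 [6, 5, 4, 4, 4, 3, 4]
-60 [6, 6, 5, 5, 4, 3, 0]
-30 [6, 6, 6, 0, 0, 0, 0]
0 [6, 6, 6, 0, 0, 0, 0]
30 [6, 6, 5, 4, 0, 0, 0]
60 [5, 5, 4, 3, 4, 3, 4]
90 [4, 4, 4, 4, 3, 3, 4]
120 [4, 4, 3, 3, 4, 4, 4]
150 [4, 4, 4, 4, 4, 4, 4]<sys>:0: UserWarning: Gimbal lock detected. Setting third angle to zero since it is not possible to uniquely determine all angles.
```

```bash
cat > search.py <<'E'
from scan import *
import warnings,itertools;warnings.filterwarnings('ignore')
from scipy.interpolate import interp1d
def prof(zs,rs): return lambda z:np.interp(z,zs,rs,right=-1e3)
VZ=np.array([0,45,85,105,125,158,170.]);VR=np.array([30,30,23,17,13,13,17.5])
# inflate small vase 0.65 scale
OB={'small':((450.7,-121),prof(VZ*.66,VR*.66)),'green':((404.5,105),prof(VZ,VR)),
 'honey':((534,107),prof([0,68],[28.5]*2)),'iron':((594,-185),prof([0,70],[26.5]*2)),'roll':((487,-230),prof([0,26],[30]*2))}
V0=np.array([480.5,-25.8]);SEAT=np.array([588,-26.])
def box(x0,x1,y0,y1,z0,z1,s=7):
    g=lambda a,b:np.linspace(a,b,max(2,int(np.ceil((b-a)/s))+1))
    P=np.array(list(itertools.product(g(x0,x1),g(y0,y1),g(z0,z1))))
    on=(P[:,0]==x0)|(P[:,0]==x1)|(P[:,1]==y0)|(P[:,1]==y1)|(P[:,2]==z0)|(P[:,2]==z1)
    return P[on]
FC=box(-64,0,-17.5,17.5,-9,9,3)
FO=np.r_[box(-64,0,44,61.5,-9,9,3),box(-64,0,-61.5,-44,-9,9,3)]
BODY=np.r_[box(-170,-64,-93.5,93.5,-37.5,37.5),box(-300,-170,-45,45,-45,45,10)]
gl=prof([45,85,105,125,158,170],[28.5,23,17,13,13,17.5])
def clear(W,c,pr):
    return np.min(np.hypot(W[:,0]-c[0],W[:,1]-c[1])-pr(W[:,2]))
def place(Rm,F,e,psi,zc):
    """lowest finger point at zc; returns TCP rel. to vase axis, contact normal angle"""
    w=F@Rm.T; tz=zc-w[:,2].min()
    f=w+[0,0,tz]; low=f[f[:,2]<43]
    t=np.array([np.cos(psi),np.sin(psi)]);n=np.array([-t[1],t[0]])
    a=low[:,:2]@t;b=low[:,:2]@n+e
    k=np.abs(b)<30
    if not k.any(): return None
    s=np.sqrt(900-b[k]**2)+a[k]; i=s.argmax()
    d=s[i]  # TCP at -d t + e n
    T=np.array([*(-d*t+e*n),tz]);cp=low[k][i]
    v=-(T[:2]+cp[:2]);ang=np.arctan2(v@n,v@t)
    return T,ang,cp[2]
E
cat > run.py <<'E'
from search import *
R=np.radians
res=[]
for kind,F in(('C',FC),('O',FO)):
  for th,phi,roll in itertools.product(range(10,66,5),range(-150,180,15),range(-90,90,15)):
    Rm=pose(R(th),R(phi),R(roll))
    for e in ((-12,-6,0,6,12) if kind=='C' else range(-70,71,10)):
      p=place(Rm,F,e,0.,5)
      if p is None: continue
      T,ang,h=p
      if abs(ang)>.3 or h>32: continue
      W=np.r_[F,BODY]@Rm.T+T
      if W[:,2].min()<4: continue
      cg=clear(W,(0,0),gl)
      if cg<4: continue
      m=1e3
      for s in np.linspace(0,1,6):
          c=V0+s*(SEAT-V0)
          for o,(q,pr) in OB.items(): m=min(m,clear(W+[*c,0],q,pr))
          if m<3: break
      if m<3: continue
      res.append((min(m,cg),m,cg,kind,th,phi,roll,e,ang,h,T))
res.sort(key=lambda r:-r[0]);print(len(res))
n=0
for r in res:
    _,m,cg,kind,th,phi,roll,e,ang,h,T=r
    for rr in(roll,roll+180):
        E_=eul(pose(R(th),R(phi),R(rr)))
        js=[env.solve_ik([*(V0+s*(SEAT-V0)+T[:2]),T[2]],E_) for s in(0,.5,1)]
        if all(j is not None for j in js):
            print(kind,th,phi,rr,e,'m%.1f g%.1f ang%.2f h%.0f'%(m,cg,ang,h),T,js[0],js[2][3:]);n+=1
    if n>25: break
E
time python3 run.py
```

```text
0
real	0m20.898s
user	0m20.350s
sys	0m0.174s
```

```bash
cat > run2.py <<'E'
from search import *
import sys
from multiprocessing import Pool
R=np.radians
def work(a):
    kind,th=a;F=FC if kind=='C' else FO;out=[]
    for phi,roll in itertools.product(range(-90,91,10),range(-90,90,10)):
        Rm=pose(R(th),R(phi),R(roll))
        for zc in(5,14):
          for e in ((-14,-7,0,7,14) if kind=='C' else range(-70,71,10)):
            p=place(Rm,F,e,0.,zc)
            if p is None: continue
            T,ang,h=p
            if abs(ang)>.5 or h>32: continue
            W=np.r_[F,BODY]@Rm.T+T
            if W[:,2].min()<4: continue
            cg=clear(W,(0,0),gl)
            if cg<3: continue
            ms=[]
            for s in (0,.25,.5,.75,1):
                c=V0+s*(SEAT-V0)
                ms.append(min(clear(W+[*c,0],q,pr) for q,pr in OB.values()))
            out.append((kind,th,phi,roll,zc,e,ang,h,cg,ms,T))
    return out
if __name__=='__main__':
    with Pool() as p: res=sum(p.map(work,[(k,t) for k in'CO' for t in range(10,71,5)]),[])
    import pickle;pickle.dump(res,open('res.pkl','wb'))
    print(len(res))
    M=np.array([r[9] for r in res]);print('best per s',M.max(0),'best min',M.min(1).max())
    for i in range(5): print(i,(M[:,i]>3).sum())
E
time python3 run2.py
```

```text
0Traceback (most recent call last):
  File "run2.py", line 29, in <module>
    M=np.array([r[9] for r in res]);print('best per s',M.max(0),'best min',M.min(1).max())
                                                       ~~~~~^^^
    return umr_maximum(a, axis, None, out, keepdims, initial, where)
ValueError: zero-size array to reduction operation maximum which has no identity

real	0m19.644s
user	1m2.543s
sys	0m0.276s
```

```bash
sed -i 's/right=-1e3)$/right=-1e3,left=-1e3)/' search.py; grep -n left= search.py; time python3 run2.py
```

```text
4:def prof(zs,rs): return lambda z:np.interp(z,zs,rs,right=-1e3,left=-1e3)
17524
best per s [53.37 49.58 46.47 46.74 55.3 ] best min 42.131418823964054
0 2880
1 1147
2 1070
3 2372
4 4528
real	0m54.074s
user	3m3.302s
sys	0m0.468s
```

```bash
cat > run3.py <<'E'
from search import *
import pickle
R=np.radians
res=pickle.load(open('res.pkl','rb'))
rails=[]
def ok(r):
    kind,th,phi,roll,zc,e,ang,h,cg,ms,T=r;o=[]
    for rr in(roll,roll+180):
        E_=eul(pose(R(th),R(phi),R(rr)))
        js=[env.solve_ik([*(V0+s*(SEAT-V0)+T[:2]),T[2]],E_) for s in(0,.5,1)]
        if all(j is not None for j in js): o.append((rr,np.ptp(np.array(js),0).max(),js))
    return o
res=[r for r in res if min(r[9])>4 and r[7]<28 and abs(r[6])<.3]
res.sort(key=lambda r:-min(min(r[9]),r[8]*2.5)+20*abs(r[6]));print(len(res));n=0
for r in res:
    for rr,sp,js in ok(r):
        kind,th,phi,roll,zc,e,ang,h,cg,ms,T=r
        print(kind,th,phi,rr,zc,e,'ang%.2f h%.0f cg%.1f sp%.1f'%(ang,h,cg,sp),np.round(ms,0),T,js[0]);n+=1
    if n>30: break
E
python3 run3.py
```

```text
60
O 30 10 50 14 40 ang-0.04 h26 cg4.4 sp0.2 [10. 14. 15. 27. 41.] [-12.27  40.    40.45] [-0.13 -0.15  2.56  0.6   0.27 -1.55]
O 30 10 230 14 40 ang-0.04 h26 cg4.4 sp0.2 [10. 14. 15. 27. 41.] [-12.27  40.    40.45] [-0.13 -0.15  2.56  0.6   0.27  1.59]
O 30 0 50 14 40 ang-0.16 h26 cg3.5 sp0.2 [14. 18. 26. 38. 50.] [-5.43 40.   40.45] [-0.04 -0.14  2.55  0.09  0.21 -0.81]
O 30 0 230 14 40 ang-0.16 h26 cg3.5 sp0.2 [14. 18. 26. 38. 50.] [-5.43 40.   40.45] [-0.04 -0.14  2.55  0.09  0.21  2.33]
C 25 -20 30 14 0 ang-0.16 h28 cg3.7 sp0.2 [ 6. 23. 25.  7. 11.] [-47.33   0.    20.99] [-0.01 -0.14  2.57 -0.46  0.33 -0.3 ]
```

```bash
cat > run4.py <<'E'
from search import *
from multiprocessing import Pool
R=np.radians
def infl(q,pr,W,m=4): return min(clear(W,q,pr),clear(W-[0,0,m],q,pr))
def work(th):
    F=FC;out=[]
    for phi,roll,zc,e in itertools.product(range(-50,21,5),range(0,61,5),(5,9,13),(-12,-8,-4,0,4,8,12)):
        Rm=pose(R(th),R(phi),R(roll))
        p=place(Rm,F,e,0.,zc)
        if p is None: continue
        T,ang,h=p
        if abs(ang)>.25 or h>30: continue
        W=np.r_[F,BODY]@Rm.T+T
        cg=min(clear(W,(0,0),gl),clear(W-[0,0,3],(0,0),gl))
        if cg<3: continue
        ms=[]
        for s in (-.07,0,.25,.5,.75,1):
            c=V0+s*(SEAT-V0)
            ms.append(min(infl(q,pr,W+[*c,0]) for q,pr in OB.values()))
            if ms[-1]<4: break
        else: out.append(('C',th,phi,roll,zc,e,ang,h,cg,ms,T))
    return out
if __name__=='__main__':
    with Pool() as p: res=sum(p.map(work,[20,22,24,26,28]),[])
    res.sort(key=lambda r:-min(min(r[9]),r[8]+3)+10*abs(r[6])+.2*r[7]);print(len(res));n=0
    for r in res:
        kind,th,phi,roll,zc,e,ang,h,cg,ms,T=r
        for rr in(roll,roll-180):
            E_=eul(pose(R(th),R(phi),R(rr)))
            js=[env.solve_ik([*(V0+s*(SEAT-V0)+T[:2]),T[2]+dz],E_) for s,dz in((-.08,0),(-.08,190),(0,0),(.5,0),(1,0))]
            if all(j is not None for j in js):
                print(kind,th,phi,rr,zc,e,'ang%.2f h%.0f cg%.1f'%(ang,h,cg),np.round(ms,0),T,js[0],np.ptp(js,0).max());n+=1
        if n>16: break
E
time python3 run4.py
```

```text
3
real	0m11.351s
user	0m31.262s
sys	0m0.230s
```

```bash
cat > run5.py <<'E'
from search import *
from multiprocessing import Pool
import sys
R=np.radians
MID=np.array([556.5,-32.])
def infl(q,pr,W,m=4): return min(clear(W,q,pr),clear(W-[0,0,m],q,pr))
def work(a):
    th,stage=a
    A,B=(V0,MID) if stage==1 else (MID,SEAT)
    L=np.linalg.norm(B-A);d=(B-A)/L;psi=np.arctan2(d[1],d[0])
    F=FC;out=[]
    phis=range(-60,61,5) if stage==1 else range(-10,31,5)
    rolls=range(-60,61,5) if stage==1 else range(-15,16,5)
    for phi,roll,zc,e in itertools.product(phis,rolls,(5,9,13),range(-16,17,2) if stage==1 else (0,)):
        Rm=pose(R(th),R(phi),R(roll))
        p=place(Rm,F,e,psi,zc)
        if p is None: continue
        T,ang,h=p
        if abs(ang)>.1 or h>30: continue
        W=np.r_[F,BODY]@Rm.T+T
        cg=min(clear(W,(0,0),gl),clear(W-[0,0,3],(0,0),gl))
        if cg<3: continue
        ms=[]
        for s in (-10,0,L/3,2*L/3,L):
            c=A+s*d
            ms.append(min(infl(q,pr,W+[*c,0]) for q,pr in OB.values()))
            if ms[-1]<4: break
        else: out.append((th,phi,roll,zc,e,ang,h,cg,ms,T))
    return out
if __name__=='__main__':
  for stage in(1,2):
    A,B=(V0,MID) if stage==1 else (MID,SEAT)
    with Pool() as p: res=sum(p.map(work,[(t,stage) for t in([20,22,24,26,28,30])]),[])
    res.sort(key=lambda r:-min(min(r[8]),r[7]+5)+.2*r[6]+10*abs(r[5]));print(stage,len(res));n=0
    for r in res:
        th,phi,roll,zc,e,ang,h,cg,ms,T=r
        d=(B-A)/np.linalg.norm(B-A)
        for rr in(roll,roll-180):
            E_=eul(pose(R(th),R(phi),R(rr)))
            js=[env.solve_ik([*(q+T[:2]),T[2]+dz],E_) for q,dz in((A-9*d,0),(A-9*d,190),(A,0),(B,0))]
            if all(j is not None for j in js):
                print(th,phi,rr,zc,e,'ang%.2f h%.0f cg%.1f'%(ang,h,cg),np.round(ms,0),T,js[0],js[1],np.ptp(js,0).max());n+=1
        if n>10: break
E
time python3 run5.py
```

```text
1 4
2 0
real	0m38.968s
user	1m49.918s
sys	0m0.186s
```

```bash
cat > run6.py <<'E'
from search import *
from multiprocessing import Pool
import pickle
R=np.radians
def infl(q,pr,W,m=4): return min(clear(W,q,pr),clear(W-[0,0,m],q,pr))
def work(th):
    F=FO;out=[]
    for phi,roll,zc in itertools.product(range(-40,41,5),list(range(-80,-9,5))+list(range(10,81,5)),(5,9,13)):
      Rm=pose(R(th),R(phi),R(roll));W0=np.r_[F,BODY]@Rm.T
      for e in range(-68,69,4):
        p=place(Rm,F,e,0.,zc)
        if p is None: continue
        T,ang,h=p
        if abs(ang)>.12 or h>29: continue
        W=W0+T
        if W[:,2].min()<4: continue
        cg=min(clear(W,(0,0),gl),clear(W-[0,0,3],(0,0),gl))
        if cg<4: continue
        ms=[]
        for s in (-.09,0,.25,.5,.75,1):
            c=V0+s*(SEAT-V0)
            ms.append(min(infl(q,pr,W+[*c,0]) for q,pr in OB.values()))
            if ms[-1]<6: break
        else: out.append(('O',th,phi,roll,zc,e,ang,h,cg,ms,T))
    return out
if __name__=='__main__':
    with Pool() as p: res=sum(p.map(work,[20,23,26,29,32,35,40]),[])
    res.sort(key=lambda r:-min(min(r[9]),r[8]+6)+10*abs(r[6])+.2*r[7]);print(len(res));n=0;g=[]
    for r in res:
        kind,th,phi,roll,zc,e,ang,h,cg,ms,T=r
        for rr in(roll,roll-180):
            E_=eul(pose(R(th),R(phi),R(rr)))
            js=[env.solve_ik([*(V0+s*(SEAT-V0)+T[:2]),T[2]+dz],E_) for s,dz in((-.09,0),(0,0),(.5,0),(1.05,0))]
            if all(j is not None for j in js):
                up=env.solve_ik([*(V0-[9,0]+T[:2]),T[2]+170],E_)
                print(kind,th,phi,rr,zc,e,'ang%.2f h%.0f cg%.1f'%(ang,h,cg),np.round(ms,0),T,js[0],up,np.ptp(js,0).max());n+=1
        if n>16: break
E
time python3 run6.py
```

```text
44
real	0m29.249s
user	1m25.264s
sys	0m0.237s
```

```bash
cat > run7.py <<'E'
import run6
from run6 import *
with Pool() as p: res=sum(p.map(work,[20,23,26,29,32,35,40]),[])
for r in res:
    kind,th,phi,roll,zc,e,ang,h,cg,ms,T=r
    for rr in(roll,roll-180):
        E_=eul(pose(R(th),R(phi),R(rr)))
        ok=[x for x in range(-14,116,4) if env.solve_ik([*(V0+[x,0]+T[:2]),T[2]],E_) is not None]
        if ok: print(th,phi,rr,zc,e,'ang%.2f h%.0f cg%.1f'%(ang,h,cg),np.round(ms,0),T,ok[0],ok[-1],len(ok))
E
python3 run7.py
```

```text
35 0 50 13 32 ang0.11 h27 cg4.3 [ 7. 11. 26. 26. 27. 34.] [-6.96 32.   43.34] 22 114 24
35 0 -130 13 32 ang0.11 h27 cg4.3 [ 7. 11. 26. 26. 27. 34.] [-6.96 32.   43.34] 22 114 24
35 0 55 13 36 ang-0.11 h27 cg4.3 [12. 17. 26. 33. 37. 39.] [-4.51 36.   44.86] 22 114 24
35 0 -125 13 36 ang-0.11 h27 cg4.3 [12. 17. 26. 33. 37. 39.] [-4.51 36.   44.86] 22 114 24
35 5 55 13 36 ang-0.04 h27 cg4.6 [11. 15. 23. 26. 26. 32.] [-7.61 36.   44.86] 22 114 24
35 5 -125 13 36 ang-0.04 h27 cg4.6 [11. 15. 23. 26. 26. 32.] [-7.61 36.   44.86] 22 114 24
35 10 55 13 36 ang0.02 h27 cg5.0 [ 8. 15. 21. 21. 17. 28.] [-10.75  36.    44.86] 22 114 24
35 10 -125 13 36 ang0.02 h27 cg5.0 [ 8. 15. 21. 21. 17. 28.] [-10.75  36.    44.86] 22 114 24
35 20 60 13 40 ang-0.09 h27 cg4.7 [ 8. 14. 19. 15.  9. 24.] [-14.21  40.    46.13] 14 114 26
35 20 -120 13 40 ang-0.09 h27 cg4.7 [ 8. 14. 19. 15.  9. 24.] [-14.21  40.    46.13] 14 114 26
40 -15 -65 9 -36 ang0.10 h24 cg4.1 [15. 10.  8. 21. 38. 50.] [-10.08 -36.    47.27] 46 114 18
40 -15 -245 9 -36 ang0.10 h24 cg4.1 [15. 10.  8. 21. 38. 50.] [-10.08 -36.    47.27] 114 114 1
[... 1324 characters left out ...]
7. 44.] [-3.55 32.   48.7 ] 46 114 18
40 -5 -125 13 32 ang-0.05 h29 cg7.9 [ 9. 14. 23. 28. 37. 44.] [-3.55 32.   48.7 ] 46 114 18
40 0 -125 9 32 ang0.02 h25 cg7.4 [ 7. 13. 24. 28. 32. 32.] [-6.34 32.   44.7 ] 50 114 17
40 0 -125 13 32 ang0.02 h29 cg8.2 [10. 13. 27. 29. 33. 33.] [-6.34 32.   48.7 ] 50 114 17
40 0 -120 9 32 ang-0.07 h25 cg4.4 [17. 21. 31. 33. 34. 37.] [-4.18 32.   46.13] 46 114 18Traceback (most recent call last):
  File "run7.py", line 8, in <module>
    ok=[x for x in range(-14,116,4) if env.solve_ik([*(V0+[x,0]+T[:2]),T[2]],E_) is not None]
                                       ~~~~~~~~~~~~^^^^^^^^^^^^^^^^^^^^^^^^^^^^^
ValueError: time passes only in moves, steps and waits
```

```bash
cat > run8.py <<'E'
from search import *
from multiprocessing import Pool
R=np.radians
def infl(q,pr,W,m=3): return min(clear(W,q,pr),clear(W-[0,0,m],q,pr))
def work(th):
    F=FO;out=[]
    for phi,roll,zc in itertools.product(range(-20,46,5),list(range(25,81,5))+list(range(-80,-24,5)),(5,9,13)):
      Rm=pose(R(th),R(phi),R(roll));W0=np.r_[F,BODY]@Rm.T
      for e in np.arange(16,61,2)*np.sign(roll):
        p=place(Rm,F,e,0.,zc)
        if p is None: continue
        T,ang,h=p
        if abs(ang)>.15 or h>30: continue
        W=W0+T
        if W[:,2].min()<4: continue
        cg=min(clear(W,(0,0),gl),clear(W-[0,0,2],(0,0),gl))
        if cg<3: continue
        ms=[]
        for s in (-.05,0,.25,.5,.75,1):
            c=V0+s*(SEAT-V0)
            ms.append(min(infl(q,pr,W+[*c,0]) for q,pr in OB.values()))
            if ms[-1]<5 and s<.4: break
        else: out.append(('O',th,phi,roll,zc,e,ang,h,cg,ms,T))
    return out
if __name__=='__main__':
    with Pool() as p: res=sum(p.map(work,[25,27,29,31,33]),[])
    res.sort(key=lambda r:-min(min(r[9]),r[8]*2)+10*abs(r[6])+.2*r[7]);print(len(res));n=0
    for r in res:
        kind,th,phi,roll,zc,e,ang,h,cg,ms,T=r
        for rr in(roll,roll-180):
            E_=eul(pose(R(th),R(phi),R(rr)))
            ok=[]
            for x in(-6,-3,0,3,30,60,100,115):
                if env.solve_ik([*(V0+[x,0]+T[:2]),T[2]],E_) is not None: ok.append(x)
            if 3 in ok:
                up=env.solve_ik([*(V0+[3,0]+T[:2]),T[2]+150],E_) is not None
                print(th,phi,rr,zc,e,'ang%.2f h%.0f cg%.1f'%(ang,h,cg),np.round(ms,0),T,ok[0],ok[-1],len(ok),up);n+=1
        if n>24: break
E
python3 run8.py
```

```text
56
31 5 50 13 38 ang-0.03 h26 cg3.4 [ 8. 12. 17. 21. 27. 40.] [-9.21 38.   40.24] 3 115 5 True
31 5 -130 13 38 ang-0.03 h26 cg3.4 [ 8. 12. 17. 21. 27. 40.] [-9.21 38.   40.24] 3 115 5 True
31 5 50 13 40 ang-0.10 h26 cg4.4 [ 7. 11. 15. 19. 29. 42.] [-9.09 40.   40.24] 3 115 5 True
31 5 -130 13 40 ang-0.10 h26 cg4.4 [ 7. 11. 15. 19. 29. 42.] [-9.09 40.   40.24] 3 115 5 True
31 15 55 13 42 ang-0.12 h26 cg3.6 [ 9. 12. 13. 13. 21. 35.] [-12.65  42.    41.61] -3 115 7 True
31 15 -125 13 42 ang-0.12 h26 cg3.6 [ 9. 12. 13. 13. 21. 35.] [-12.65  42.    41.61] -3 115 7 True
33 -10 45 13 32 ang0.04 h27 cg3.1 [ 8. 10. 21. 29. 41. 47.] [-3.02 32.   40.15] 3 115 5 True
33 20 60 13 42 ang-0.15 h26 cg3.5 [12. 16. 17. 15. 14. 29.] [-13.39  42.    44.46] 3 115 5 True
33 20 -120 13 42 ang-0.15 h26 cg3.5 [12. 16. 17. 15. 14. 29.] [-13.39  42.    44.46] 3 115 5 True
33 -15 45 13 32 ang-0.04 h27 cg3.0 [ 8.  9. 13. 24. 34. 46.] [-0.23 32.   40.15] -6 115 8 True
33 -10 45 13 34 ang-0.02 h27 cg4.7 [ 6.  8. 19. 27. 40. 49.] [-3.04 34.   40.15] 3 115 5 True
31 -10 45 13 36 ang-0.09 h26 cg3.4 [ 6.  9. 23. 29. 4
[... 682 characters left out ...]
   44.46] -3 115 7 True
33 25 -120 13 42 ang-0.10 h26 cg3.8 [ 7. 11. 15.  6. 13. 26.] [-16.89  42.    44.46] -3 115 7 True
33 -20 45 13 32 ang-0.13 h27 cg3.1 [ 6.  7. 10. 19. 28. 40.] [ 2.57 32.   40.15] -6 115 8 True
33 -20 -135 13 32 ang-0.13 h27 cg3.1 [ 6.  7. 10. 19. 28. 40.] [ 2.57 32.   40.15] -6 60 6 False
33 25 60 13 40 ang-0.04 h26 cg3.3 [ 9. 12. 14.  4. 11. 24.] [-17.03  40.    44.46] -3 115 7 True
33 25 -120 13 40 ang-0.04 h26 cg3.3 [ 9. 12. 14.  4. 11. 24.] [-17.03  40.    44.46] -3 115 7 True
33 25 55 5 40 ang0.02 h18 cg4.2 [ 6.  6.  9.  0.  8. 16.] [-20.31  40.    35.25] 3 115 5 True
33 25 -125 5 40 ang0.02 h18 cg4.2 [ 6.  6.  9.  0.  8. 16.] [-20.31  40.    35.25] 3 115 5 True
```

```bash
cat > appr.py <<'E'
from search import *
R=np.radians
allv=prof([0,45,85,105,125,158,170],[30,30,23,17,13,13,17.5])
def rep(th,phi,roll,T,rr=None):
    Rm=pose(R(th),R(phi),R(roll));E_=eul(Rm)
    W=np.r_[FO,BODY]@Rm.T
    for off in((-3,0),(-6,0),(-4,4),(-8,0),(-12,0),(-4,8)):
        o=[]
        for dz in(0,10,20,40,60,80,100,130,160):
            P=W+T+[*V0,dz]+[*off,0]
            ik=env.solve_ik([*(V0+off+T[:2]),T[2]+dz],E_) is not None
            o.append('%.0f/%.0f%s'%(clear(P,V0,allv),min(clear(P,q,pr) for q,pr in OB.values()),'' if ik else 'x'))
        print(th,phi,roll,off,o)
if __name__=='__main__':
    rep(31,-5,45,np.array([-5.6,36,38.68]))
    rep(31,-10,45,np.array([-2.47,36,38.68]))
    rep(26,-5,45,np.array([-5.6,36,38.68]))
    print(env.read_state()['t'])
E
python3 appr.py
```

```text
31 -5 45 (-3, 0) ['3/8', '3/13', '3/15', '7/25', '6/32', '16/40', '20/67', '20/100', '1022/1014']
31 -5 45 (-6, 0) ['6/6x', '6/11', '6/14', '10/24', '8/31', '19/38', '23/67', '23/100', '1024/1012']
31 -5 45 (-4, 4) ['4/4', '4/9', '4/11', '8/21', '9/28', '17/36', '21/63', '21/96', '1026/1010']
31 -5 45 (-8, 0) ['8/6x', '8/10x', '8/13', '12/22', '10/30', '21/37', '25/68', '25/100', '1026/1010']
31 -5 45 (-12, 0) ['12/4x', '12/8x', '12/11x', '16/19', '14/27', '25/35', '29/68', '29/99', '1029/1008']
31 -5 45 (-4, 8) ['5/1', '5/6', '5/8', '9/17', '12/25', '18/32', '22/59', '22/92', '1029/1008']
31 -10 45 (-3, 0) ['3/11', '3/13', '3/18', '7/26', '5/33', '16/40', '20/61', '20/97', '1022/1017']
31 -10 45 (-6, 0) ['6/9', '6/12', '6/16', '10/24', '8/32', '19/39', '23/61', '23/96', '1024/1015']
31 -10 45 (-4, 4) ['5/7', '5/9', '5/15', '8/22', '9/29', '18/36', '22/57', '22/92', '1026/1013']
31 -10 45 (-8, 0) ['8/7', '8/11', '8/15', '12/23', '10/31', '21/38', '25/61', '25/96', '1025/1014']
31 -10 45 (-12, 0) ['12/4x', '12/10', '12/12', '15/21', '13/29', '25/36', '29/61', '29/95', '1028/1012']
31 -10 45 (-4, 8) ['6/4', '6/6', '6/11', '9/18', '12/25', '19/33', '23/53', '23/89', '1029/1010']
26 -5 45 (-3, 0) ['1/17', '3/21', '5/24', '5/30', '1/37', '18/43', '21/82', '21/102', '1018/1024']
26 -5 45 (-6, 0) ['4/16', '6/20', '7/22', '7/29', '3/35', '21/42', '24/83', '24/101', '1020/1022']
26 -5 45 (-4, 4) ['5/13', '5/17', '6/20', '8/26', '4/33', '19/39', '22/79', '22/97', '1021/1021']
26 -5 45 (-8, 0) ['5/15', '7/19', '8/21', '8/28', '4/34', '23/41', '26/82', '26/101', '1021/1021']
26 -5 45 (-12, 0) ['8/12', '10/17', '11/19', '11/25', '8/32', '27/39', '30/78', '30/100', '1024/1018']
26 -5 45 (-4, 8) ['6/10', '6/14', '7/16', '10/23', '7/29', '20/36', '23/75', '23/94', '1024/1017']
3.7333
```

```bash
cat > cfg.py <<'E'
from appr import *
EA=eul(pose(R(31),R(-10),R(45)));TA=np.array([-2.47,36,38.68])
EB=eul(pose(R(40),R(-5),R(55)));TB=np.array([-3.55,32,44.7])
def st(env,msg=''):
    s=env.read_state();print(msg,'t%.2f'%s['t'],s['tool_pos'],'F',s['force'],'g%.2f'%s['grip_width']);return s
E
python3 - <<'E'
from cfg import *
p=np.array([*V0,0])+TA+[-8,0,0]
for dz in(0,60,120,200): print(dz,env.solve_ik(p+[0,0,dz],EA))
env.open_gripper()
env.move_to(p+[0,0,200],EA);st(env)
E
```

```text
0 [ 0.05 -0.14  2.57 -0.57  0.22 -0.04]
60 [ 0.05 -0.28  2.53 -0.31  0.39 -0.3 ]
120 [ 0.05 -0.39  2.47 -0.22  0.55 -0.4 ]
200 [ 0.05 -0.49  2.37 -0.17  0.74 -0.46]
 t6.90 [470.17  10.26 238.92] F [0.66 0.48 0.89] g1.00
```

```bash
python3 - <<'E'
from cfg import *
snap(env,'a')
a=cv2.resize(dict(np.load('side_a.npz'))['img'][40:320,180:480],None,fx=2.1,fy=2.1);cv2.imwrite('pics/side_ac.png',a[:,:,::-1])
E
```

```text
(no output)
```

View pics/side_ac.png

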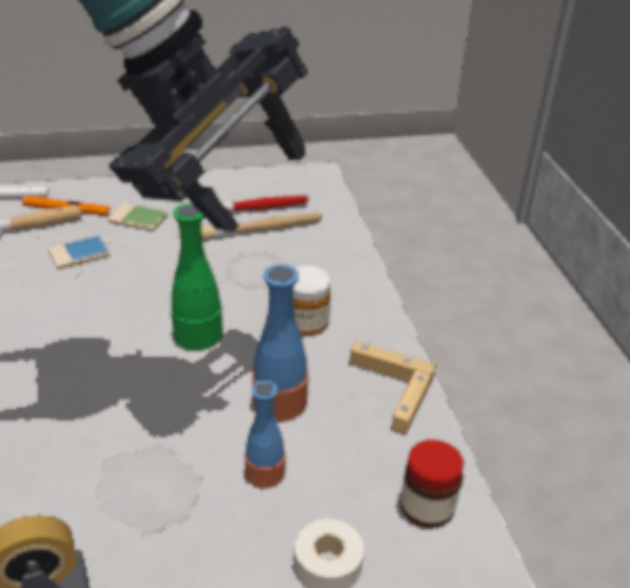

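The picture shows the gripper posed as modelled: the low finger (crop (225,220)) is behind the vase and the other is high. I'll lower it beside the vase.

```bash
python3 - <<'E'
from cfg import *
p=np.array([*V0,0])+TA+[-8,0,0]
env.move_straight(p+[0,0,45],max_speed=150);st(env)
env.move_straight(p,max_speed=60);st(env)
snap(env,'b')
for n,(y0,y1,x0,x1) in(('side',(130,300,240,420)),('top',(130,280,240,440))):
    a=cv2.resize(dict(np.load(n+'_b.npz'))['img'][y0:y1,x0:x1],None,fx=3.4,fy=3.4,interpolation=cv2.INTER_CUBIC);cv2.imwrite(f'pics/{n}_bc.png',a[:,:,::-1])
E
```

```text
t8.18 [470.77  10.27  84.56] F [ 0.45  0.97 -0.04] g1.00
 t9.08 [470.29  10.26  38.91] F [ 0.19 -0.09 -0.05] g1.00
```

View pics/side_bc.png

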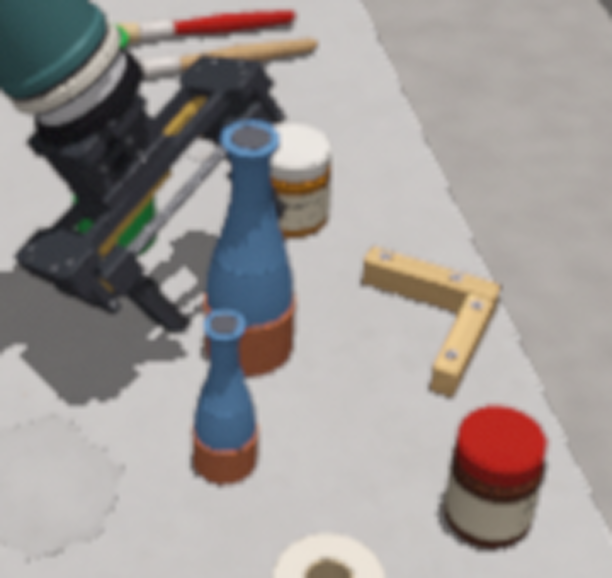

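View pics/top_bc.png

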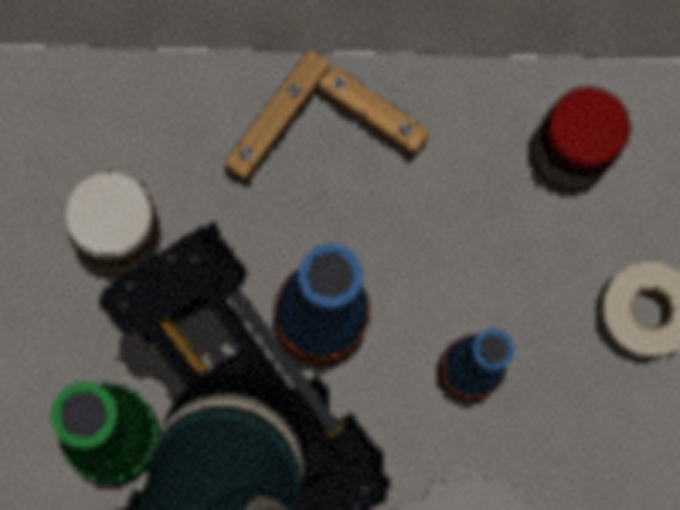

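```bash
cat >> cfg.py <<'E'
def rimtop(env,guess,tag):
    """vase axis from rim ellipse in the top view, z=170"""
    D=env.get_image('top');np.savez(f'top_{tag}.npz',**D);img=D['img']
    u,v=proj(D,[*guess,170]);h=cv2.cvtColor(img,cv2.COLOR_RGB2HSV)
    k=(h[...,0]>100)&(h[...,0]<125)&(h[...,1]>120)&(h[...,2]>95)
    yy,xx=np.indices(k.shape);k&=np.hypot(xx-u,yy-v)<18
    n=k.sum()
    cs,_=cv2.findContours(k.astype(np.uint8),cv2.RETR_EXTERNAL,cv2.CHAIN_APPROX_NONE)
    el=cv2.fitEllipse(max(cs,key=len));print('rim',el[0],el[1],n,'->',onz(D,*el[0],170));return onz(D,*el[0],170)
E
python3 - <<'E'
from cfg import *
MID=np.array([556.5,-32.]);d=(MID-V0)/np.linalg.norm(MID-V0)
print('start',rimtop(env,V0,'c0'))
for s in(4,15,25):
    c=V0+s*d
    env.move_straight(np.array([*c,0])+TA,max_speed=40);st(env,s)
    r=rimtop(env,c,f'c{s}')
E
```

```text
rim (336.7264099121094, 210.84429931640625) (16.762269973754883, 17.156661987304688) 101 -> [479.9  -24.26]
start [479.9  -24.26]
4 t9.68 [482.35   9.85  38.69] F [-0.62  0.08 -0.57] g1.00
rim (336.8529968261719, 208.47442626953125) (16.723987579345703, 17.09632110595703) 102 -> [484.27 -24.43]
15 t10.16 [493.44   9.    38.78] F [ 1.36 -0.44 -0.03] g1.00
rim (337.39910888671875, 202.58665466308594) (16.665740966796875, 16.982370376586914) 101 -> [495.17 -25.27]
25 t10.61 [503.45   8.2   38.84] F [ 0.13 -0.04 -0.85] g1.00
rim (337.7757568359375, 197.18467712402344) (16.355270385742188, 17.04795265197754) 98 -> [505.22 -25.81]
```

```bash
python3 - <<'E'
from cfg import *
MID=np.array([556.5,-32.]);d=(MID-V0)/np.linalg.norm(MID-V0)
for s in(37,49,61):
    c=V0+s*d
    env.move_straight(np.array([*c,0])+TA,max_speed=40);st(env,s)
    r=rimtop(env,c,f'c{s}')
    if abs(r[1]-c[1])>6: print('drift');break
snap(env,'d')
for n,(y0,y1,x0,x1) in(('side',(130,300,240,420)),('top',(130,280,240,440))):
    a=cv2.resize(dict(np.load(n+'_d.npz'))['img'][y0:y1,x0:x1],None,fx=3.4,fy=3.4,interpolation=cv2.INTER_CUBIC);cv2.imwrite(f'pics/{n}_dc.png',a[:,:,::-1])
E
```

```text
37 t11.11 [515.51   7.23  38.88] F [0.72 0.04 0.51] g1.00
rim (338.2551574707031, 190.7669219970703) (16.240314483642578, 16.705936431884766) 93 -> [517.21 -26.52]
49 t11.61 [527.43   6.26  38.86] F [-0.11  0.13  0.58] g1.00
rim (338.759521484375, 184.21905517578125) (16.204540252685547, 16.52623176574707) 87 -> [529.53 -27.28]
61 t12.11 [539.41   5.31  38.87] F [-0.73  0.2  -0.98] g1.00
rim (339.0490417480469, 178.01913452148438) (16.161178588867188, 16.503835678100586) 90 -> [541.24 -27.65]
```

View pics/side_dc.png

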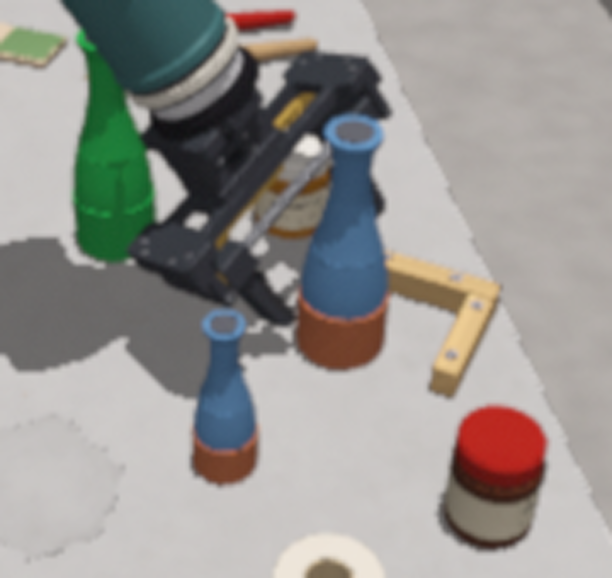

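View pics/top_dc.png

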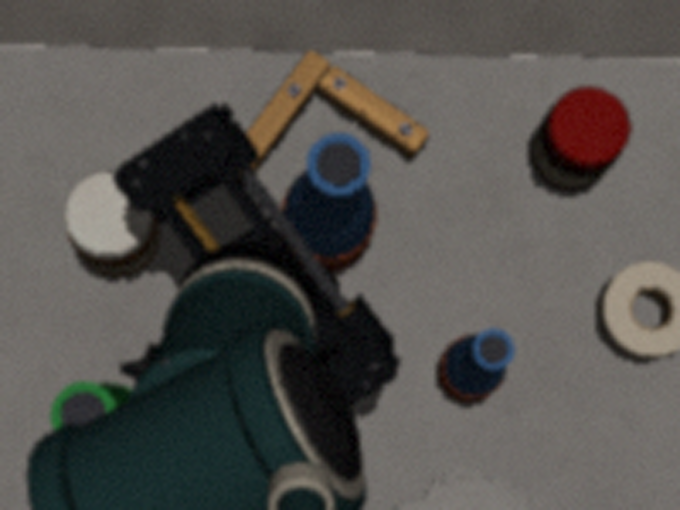

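```bash
python3 - <<'E'
from cfg import *
W=np.r_[FO,BODY]@pose(R(31),R(-10),R(45)).T+TA
lo=W[W[:,2]<32];print('low pts rel vase x',lo[:,0].min(),lo[:,0].max(),'y',lo[:,1].min(),lo[:,1].max())
s=env.read_state();p0=np.array(s['tool_pos']);p0[2]=38.7;f0=np.array(s['force'])
d=np.array([1,.03,0])
c=np.array([541.2,-27.6])
for k in(16,30,36):
    env.move_straight(p0+k*d,max_speed=40);st(env,k);rimtop(env,c+k*d[:2],f'e{k}')
E
```

```text
low pts rel vase x -61.32656702328526 -29.869276576676125 y -7.568070191982045 18.506364066618087
16 t12.82 [555.74   5.91  38.87] F [-0.4   0.38  0.01] g1.00
rim (339.1573181152344, 169.2355499267578) (15.906899452209473, 16.842910766601562) 93 -> [557.94 -27.63]
30 t13.37 [569.73   6.28  38.86] F [-0.25  0.42  0.01] g1.00
rim (339.3913879394531, 162.224853515625) (15.54293441772461, 16.162017822265625) 75 -> [571.36 -27.88]
36 t13.72 [575.44   6.46  38.72] F [-0.91 -0.47 -0.48] g1.00
rim (339.40521240234375, 159.37655639648438) (15.420398712158203, 16.138771057128906) 75 -> [576.83 -27.83]
```

```bash
python3 - <<'E'
from cfg import *
s=env.read_state();p0=np.array(s['tool_pos']);p0[2]=38.7
d=np.array([1,.05,0]);c=np.array([576.8,-27.8])
for k in range(2,21,2):
    env.move_straight(p0+k*d,max_speed=15);env.hold(.15);s=st(env,k);rimtop(env,c+min(k,12)*d[:2],f'f{k}')
    if np.linalg.norm(s['force'][:2])>6: print('contact');break
E
```

```text
2 t14.22 [577.29   6.53  38.62] F [-1.68  0.38 -0.6 ] g1.00
rim (339.5264587402344, 158.57052612304688) (15.464780807495117, 16.274906158447266) 79 -> [578.39 -28.04]
4 t14.70 [579.49   6.68  38.74] F [-2.09  0.25  0.3 ] g1.00
rim (339.53143310546875, 157.41127014160156) (15.409247398376465, 16.224746704101562) 78 -> [580.62 -28.02]
6 t15.18 [581.51   6.77  38.76] F [-1.42  0.86 -0.84] g1.00
rim (339.7132568359375, 156.35015869140625) (15.543813705444336, 16.14545249938965) 78 -> [582.68 -28.33]
8 t15.67 [583.5    6.89  38.74] F [-1.64  0.75 -0.9 ] g1.00
rim (339.81463623046875, 155.37820434570312) (15.432860374450684, 16.169458389282227) 76 -> [584.56 -28.49]
10 t16.15 [585.49   6.96  38.73] F [-0.71 -0.39 -1.1 ] g1.00
rim (339.8394775390625, 154.39317321777344) (15.463863372802734, 16.346458435058594) 80 -> [586.46 -28.51]
12 t16.63 [587.11   7.05  38.48] F [-3.75  1.13  0.25] g1.00
rim (339.8798522949219, 153.60850524902344) (15.370978355407715, 16.195104598999023) 78 -> [587.98 -28.57]
14 t17.12 [587.91   6.94  37.93] F [-9.3   2.4   6.07] g1.00
rim (339.9308776855469, 153.6375732421875) (15.278826713562012, 16.21358871459961) 74 -> [587.92 -28.66]
contact
```

Contact was felt at 9 N with the vase stopped at about (588, −28.6). I'll back off and check the seating against both rails.

```bash
python3 - <<'E'
from cfg import *
s=env.read_state();p=np.array(s['tool_pos'])
env.move_straight(p+[-25,0,0],max_speed=60);st(env)
snap(env,'g2')
rimtop(env,[588,-28.5],'g3')
for n,(y0,y1,x0,x1) in(('side',(150,260,300,420)),('top',(135,235,280,400))):
    a=cv2.resize(dict(np.load(n+'_g2.npz'))['img'][y0:y1,x0:x1],None,fx=5.5,fy=5.5,interpolation=cv2.INTER_CUBIC);a=np.clip(a*(1.6 if n=='top' else 1.),0,255).astype(np.uint8);cv2.imwrite(f'pics/{n}_g2c.png',a[:,:,::-1])
E
```

```text
t17.76 [563.15   7.01  38.35] F [ 0.52 -0.32  0.25] g1.00
rim (339.8798522949219, 153.60850524902344) (15.370978355407715, 16.195104598999023) 75 -> [587.98 -28.57]
```

View pics/side_g2c.png

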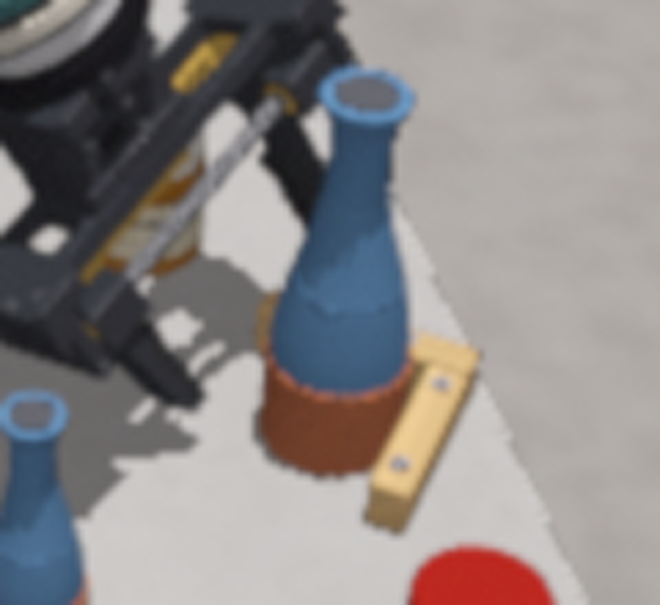

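View pics/top_g2c.png

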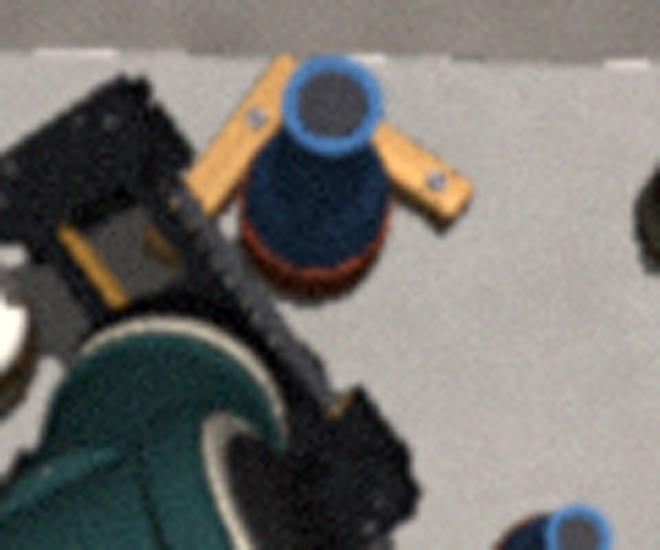

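```bash
cat > run9.py <<'E'
from search import *
from multiprocessing import Pool
R=np.radians
VN=np.array([588,-28.6])
def work(th):
    F=FO;out=[];psi=.4;t=np.array([np.cos(psi),np.sin(psi)])
    for phi,roll,zc in itertools.product(range(-30,46,5),range(25,71,5),(9,13)):
      Rm=pose(R(th),R(phi),R(roll));W0=np.r_[F,BODY]@Rm.T
      for e in range(10,60,3):
        p=place(Rm,F,e,psi,zc)
        if p is None: continue
        T,ang,h=p
        if abs(ang)>.12 or h>29: continue
        W=W0+T
        if W[:,2].min()<4: continue
        cg=min(clear(W,(0,0),gl),clear(W-[0,0,3],(0,0),gl))
        if cg<5: continue
        ms=[min(clear(W+[*(VN+s*t),0],q,pr) for q,pr in OB.values()) for s in(-15,0,5)]
        if min(ms)<8: continue
        out.append((th,phi,roll,zc,e,ang,h,cg,ms,T))
    return out
if __name__=='__main__':
    with Pool() as p: res=sum(p.map(work,[31,35,38,41,44,48]),[])
    res.sort(key=lambda r:-min(r[7],9)+.03*abs(r[0]-31)+.03*abs(r[1]+10)+.03*abs(r[2]-45));print(len(res));n=0
    for r in res[:80]:
        th,phi,roll,zc,e,ang,h,cg,ms,T=r;E_=eul(pose(R(th),R(phi),R(roll)))
        js=[env.solve_ik([*(VN+T[:2]+[x*.92,x*.39]),T[2]],E_) for x in(-25,-15,0,5)]
        if all(j is not None for j in js):
            print(th,phi,roll,zc,e,'ang%.2f h%.0f cg%.1f'%(ang,h,cg),np.round(ms,0),T,js[1]);n+=1
        if n>8:break
    print(env.read_state()['joint_pos'])
E
python3 run9.py
```

```text
510
44 -10 45 9 22 ang-0.01 h26 cg9.2 [27. 34. 36.] [-3.67 22.33 43.63] [0.01 0.06 2.51 3.77 0.22 1.87]
44 -10 45 9 25 ang-0.11 h26 cg11.8 [29. 36. 38.] [-4.68 25.16 43.63] [0.02 0.06 2.51 3.79 0.22 1.86]
41 -10 40 9 25 ang-0.02 h25 cg9.1 [24. 32. 35.] [-5.11 24.98 39.46] [0.01 0.06 2.48 4.02 0.16 1.54]
48 -10 45 9 16 ang0.05 h25 cg9.5 [21. 29. 32.] [-2.2  16.44 46.05] [0.   0.07 2.54 3.57 0.33 2.07]
48 -10 45 9 19 ang0.03 h26 cg12.2 [23. 32. 35.] [-3.42 19.18 46.05] [0.01 0.07 2.54 3.58 0.33 2.06]
48 -10 45 9 22 ang0.02 h28 cg14.7 [25. 30. 32.] [-4.63 21.93 46.05] [0.02 0.07 2.54 3.6  0.33 2.05]
48 -10 45 9 25 ang-0.08 h28 cg17.2 [25. 28. 29.] [-5.71 24.73 46.05] [0.03 0.07 2.54 3.62 0.33 2.04]
48 -10 45 13 16 ang0.05 h29 cg10.1 [21. 29. 31.] [-2.2  16.44 50.05] [0.   0.06 2.54 3.58 0.31 2.06]
44 -15 45 9 22 ang-0.11 h26 cg9.7 [30. 32. 30.] [-1.88 23.09 43.63] [0.07 0.07 2.49 4.12 0.28 1.64]
[ 0.03  0.05  2.39 -0.56  0.2  -0.06]
```

```bash
python3 - <<'E'
from run9 import *
for th,phi,roll in((31,-10,45),(34,-10,45),(36,-10,45),(36,-10,40),(34,-10,40),(36,0,45),(36,10,45)):
  Rm=pose(R(th),R(phi),R(roll))
  for psi in(.2,.35):
   for e in range(18,40,3):
    p=place(Rm,FO,e,psi,11)
    if p is None: continue
    T,ang,h=p
    if abs(ang)>.15: continue
    W=np.r_[FO,BODY]@Rm.T+T
    cg=min(clear(W,(0,0),gl),clear(W-[0,0,3],(0,0),gl))
    if cg<2:continue
    j=env.solve_ik([*(VN+T[:2]),T[2]],eul(Rm));j2=env.solve_ik([*(VN+T[:2]-[15,5]),T[2]],eul(Rm))
    print(th,phi,roll,psi,e,'dir%.2f h%.0f cg%.1f'%(psi+ang,h,cg),T,None if j is None else j[3:],None if j2 is None else j2[3:])
E
```

```text
34 -10 45 0.2 30 dir0.11 h25 cg2.3 [-3.1  29.98 38.88] [-0.86  0.15  0.23] [-0.85  0.14  0.21]
36 -10 45 0.2 27 dir0.22 h26 cg2.6 [-3.06 26.93 40.3 ] [-1.2   0.12  0.57] [-1.2   0.11  0.56]
36 -10 45 0.2 30 dir0.12 h26 cg5.0 [-3.56 29.89 40.3 ] [-1.2   0.13  0.58] [-1.21  0.12  0.58]
36 -10 40 0.2 27 dir0.31 h26 cg4.0 [-4.63 26.61 38.29] [-1.24  0.12  0.52] [-1.25  0.11  0.52]
36 -10 40 0.2 30 dir0.21 h26 cg6.4 [-5.42 29.51 38.29] [-1.24  0.13  0.53] [-1.26  0.12  0.54]
36 -10 40 0.2 33 dir0.11 h26 cg8.8 [-5.91 32.47 38.29] [-1.25  0.13  0.55] [-1.26  0.12  0.55]
36 -10 40 0.35 27 dir0.30 h26 cg4.3 [-4.76 27.01 38.29] [-1.24  0.12  0.52] [-1.25  0.11  0.52]
34 -10 40 0.2 30 dir0.21 h25 cg3.9 [-5.03 29.59 36.96] [-0.88  0.14  0.17] [-0.87  0.13  0.15]
34 -10 40 0.2 33 dir0.11 h25 cg6.1 [-5.5  32.56 36.96] [-0.9   0.15  0.19] [-0.89  0.14  0.17]
36 0 45 0.2 30 dir0.29 h26 cg5.1 [-8.71 28.84 40.3 ] [ 0.83  0.05 -1.66] [ 0.95  0.06 -1.81]
36 0 45 0.2 33 dir0.19 h26 cg7.1 [-9.43 31.76 40.3 ] [ 0.77  0.05 -1.6 ] [ 0.91  0.05 -1.76]
36 0 45 0.2 36 dir0.09 h26 cg9.2 [-9.85 34.74 40.3 ] [ 0.7   0.05 -1.52] [ 0.86  0.05 -1.7 ]
36 0 45 0.35 27 dir0.39 h26 cg2.5 [-7.67 25.94 40.3 ] [ 0.87  0.06 -1.72] [ 0.99  0.06 -1.85]
36 0 45 0.35 30 dir0.29 h26 cg5.0 [-8.69 28.77 40.3 ] [ 0.83  0.05 -1.66] [ 0.96  0.06 -1.81]
36 10 45 0.2 33 dir0.33 h26 cg7.8 [-15.15  30.6   40.3 ] [ 1.27  0.2  -2.32] [ 1.28  0.21 -2.34]
36 10 45 0.2 36 dir0.23 h26 cg9.9 [-15.99  33.49  40.3 ] [ 1.27  0.19 -2.31] [ 1.28  0.21 -2.34]
36 10 45 0.2 39 dir0.13 h26 cg11.5 [-16.53  36.44  40.3 ] [ 1.27  0.19 -2.31] [ 1.28  0.2  -2.33]
36 10 45 0.35 30 dir0.46 h26 cg5.1 [-13.62  26.96  40.3 ] [ 1.27  0.2  -2.32] [ 1.28  0.22 -2.35]
36 10 45 0.35 33 dir0.36 h26 cg7.2 [-14.83  29.72  40.3 ] [ 1.27  0.2  -2.32] [ 1.28  0.21 -2.35]
36 10 45 0.35 36 dir0.26 h26 cg9.3 [-15.75  32.57  40.3 ] [ 1.27  0.2  -2.31] [ 1.28  0.21 -2.34]
```

```bash
python3 - <<'E'
from cfg import *
E2=eul(pose(R(36),R(-10),R(40)));T2=np.array([-5.15,28.6,38.3]);VN=np.array([588,-28.6]);d=np.array([.955,.296,0])
b=np.array([*VN,0])+T2
env.move_to(b-18*d,E2);st(env)
rimtop(env,VN,'h')
for k in(-4,-2,0,1.5,3,4.5,6,7.5):
    env.move_straight(b+k*d,max_speed=25 if k==-4 else 12);env.hold(.1);s=st(env,k);r=rimtop(env,VN,f'h{k}')
    if np.linalg.norm(s['force'][:2])>9: print('contact');break
E
```

```text
t18.61 [565.93  -5.34  38.39] F [0.38 0.39 0.17] g1.00
rim (339.9186096191406, 153.5924835205078) (15.381962776184082, 16.091787338256836) 74 -> [588.01 -28.64]
-4 t19.47 [578.78  -1.22  38.12] F [0.63 0.47 0.32] g1.00
rim (339.9427490234375, 153.6705780029297) (15.22290325164795, 16.321359634399414) 73 -> [587.86 -28.69]
-2 t19.93 [580.93  -0.61  38.3 ] F [ 0.31 -0.85  0.53] g1.00
rim (339.9007873535156, 153.62767028808594) (15.33317756652832, 16.17908477783203) 73 -> [587.94 -28.61]
0 t20.40 [582.85   0.02  38.26] F [ 0.22  0.43 -0.33] g1.00
rim (339.8798522949219, 153.60850524902344) (15.370978355407715, 16.195104598999023) 74 -> [587.98 -28.57]
1.5 t20.82 [583.83   0.25  37.98] F [-3.71 -0.57  1.27] g1.00
rim (339.8589782714844, 153.57142639160156) (15.466501235961914, 16.18983268737793) 74 -> [588.05 -28.53]
3 t21.25 [584.47   0.34  37.57] F [-8.02 -0.95  5.57] g1.00
rim (339.8589782714844, 153.57142639160156) (15.466501235961914, 16.18983268737793) 75 -> [588.05 -28.53]
4.5 t21.68 [584.93   0.26  37.08] F [-13.3   -0.11   8.76] g1.00
rim (339.8589782714844, 153.57142639160156) (15.466501235961914, 16.18983268737793) 73 -> [588.05 -28.53]
contact
```

The vase did not move under 13 N in a different direction, so it is against both rails. I'll retreat and do a final check.

```bash
python3 - <<'E'
from cfg import *
p=np.array(env.read_state()['tool_pos'])
env.move_straight(p+[-24,-6,1],max_speed=60)
p=np.array(env.read_state()['tool_pos'])
try: env.move_straight(p+[-15,0,190],max_speed=150)
except env.Unreachable: print('unr'); env.move_straight(p+[0,0,190],max_speed=150)
s=st(env)
j=np.array(s['joint_pos']);j[0]+=.9;env.move_joints(j);env.hold(.3);st(env)
snap(env,'z');rimtop(env,[588,-28.5],'z1')
T=dict(np.load('top_z.npz'));h=cv2.cvtColor(T['img'],cv2.COLOR_RGB2HSV)
for n,mk,z in(('red',((h[...,0]<8)|(h[...,0]>172))&(h[...,1]>170)&(h[...,2]>70),70),('white',(h[...,1]<40)&(h[...,2]>130),68)):
    for b,q,c in blobs(mk,150): print(n,q,c,onz(T,*c,z))
for n,(y0,y1,x0,x1) in(('side',(140,320,250,430)),('top',(130,260,240,460))):
    a=cv2.resize(dict(np.load(n+'_z.npz'))['img'][y0:y1,x0:x1],None,fx=3.3,fy=3.3,interpolation=cv2.INTER_CUBIC);a=np.clip(a*(1.6 if n=='top' else 1.),0,255).astype(np.uint8);cv2.imwrite(f'pics/{n}_zc.png',a[:,:,::-1])
E
```

```text
t25.54 [546.08  -5.74 228.22] F [-0.98  0.05  0.66] g1.00
 t27.54 [344.41 423.82 228.21] F [-0.3  -0.12 -0.22] g1.00
rim (339.81475830078125, 153.50486755371094) (15.130520820617676, 16.127002716064453) 43 -> [588.18 -28.44]
red [402 156  23  22 375] [413.05 166.55] [ 594.4  -185.04]
red [145 171   6  49 197] [147.1  196.22] [519.17 361.85]
white [260 181  24  23 445] [271.2  192.02] [534.18 107.13]
```

View pics/side_zc.png

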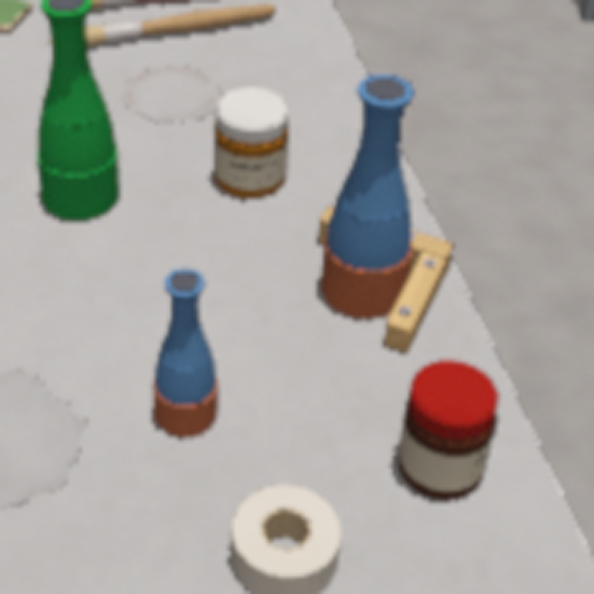

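View pics/top_zc.png

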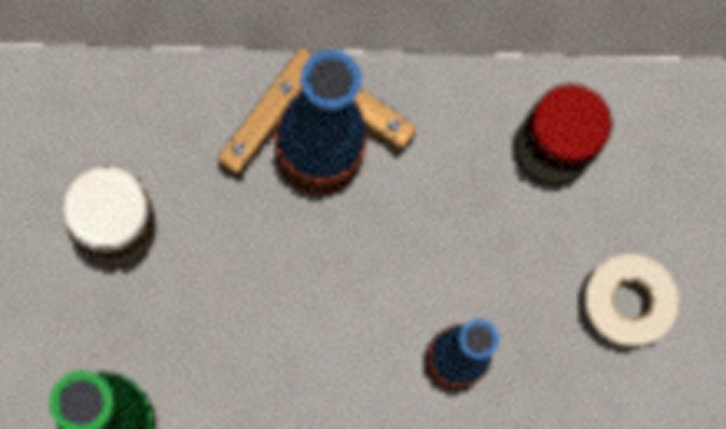

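The vase stands upright in the V (top rim (340,153), side foot ≈ (361,227)), and the jars and label roll have not moved. The hand is clear.

```bash
python3 -c "
from bench import env
env.close_job();print(env.read_state()['t'])"
```

```text
the job is handed in; nothing more can be done
the job is handed in; nothing more can be done
```

The large blue vase now stands upright in the V-stop and the hand is clear. I handed the job in at about 27.6 s of the 38 s allowed.

**How it was done:** I pushed the bare foot with one fingertip of the open gripper, about 26 mm above the bench. The gripper was leaned back about 31°, and rolled so that its body stayed clear of the neck, the small blue and green vases and the honey jar. When the wrist force reached 9 N I backed off and pushed again from a different direction, up to 13 N. The vase moved by no more than 0.1 mm, so I take its foot to be against both rails.

**Last checks:**
- **Vase:** the camera puts its axis at about (588.2, −28.4) mm, upright and unchanged after the hand withdrew.
- **Jars:** both are within 0.2 mm of where they started.
- **Label roll and look-alikes:** they look unmoved in the pictures; I did not re-measure them.
- **Disagreement:** my camera estimates of the seat, (586 to 589, −26) mm, differ from the final vase position by about 2.5 to 3.5 mm. That is near the camera's accuracy and inside the 7 mm tolerance. The second push suggests the error lies in the seat estimate rather than in a gap at one rail.

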